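Reset and jog the dust extractor

TASK

The dust extractor at the bench has tripped. First reset its breaker by pushing the square plunger fully home, then switch on the rocker on the other box by pushing its raised end fully down, and then press the flat round run button fully down and keep holding it down: the program finishes while the fingers still hold it. Do not press the domed stop button, pick nothing up, and leave the loose things on the bench where they are.

Things in the scene. Friction and masses are not known exactly. Their poses are not given: they have to be found in the camera images.
- switch_box: Grey switch box screwed to the bench, 120 mm (its x) by 130 mm (its y), flat top 55 mm above the bench; carries one wide white rocker in a black frame, nothing else. Origin: centre of its underside; z up. It and the control station swap sides from run to run.
- rocker (a joint): Tilt of the rocker on the switch box, rad: near 0 = off (the end on the box's +y side, the left as the robot sees it, stands raised), 0.5 = fully on (that end pushed fully down against its stop). No spring: it stays where it is left; friction takes about 4 to 5 N at the raised-end point.
- rocker_raised_end (a point): Point on the rocker's upper face near its raised (off-state) end, where to push straight down; 28 mm from the pivot line, moves with the rocker. About 82 mm above the bench when off, 14 mm lower when fully on. The paddle is 36 mm wide (box x) and 80 mm long (box y), ribbed near both ends, in a 4 mm high frame; its pivot is over the box's centre, 66 mm above the bench.
- control_station: Grey control box screwed to the bench, 96 mm (its x) by 240 mm (its y), flat top 55 mm above the bench, with three white controls in black collars in a row along its y, 75 mm apart; which control sits in which place changes from run to run. Origin: centre of its underside; z up.
- breaker (a joint): Travel of the breaker plunger, m: near 0 = tripped (sticks out), 0.010 = fully home. No spring: it stays where it is left; friction about 4 N.
- breaker_top (a point): Centre of the top face of the breaker plunger: the only square control, 24x24 mm, on a square 42 mm plate. Moves with the plunger: 77 mm above the bench when tripped, 67 mm when home (its collar is 63 mm above the bench). Pushed straight down.
- run_button (a joint): Travel of the run button, m: 0 = released, 0.010 = fully pressed. Spring return: about 2 N to start, 6 N when fully down.
- run_top (a point): Centre of the flat top of the round run button, 34 mm across, in a 46 mm round collar. Moves with the button: 77 mm above the bench when released, 67 mm when fully pressed (collar 64 mm). Pressed straight down.
- stop_button (a joint): Travel of the stop button, m: 0 = released, 0.006 = fully pressed; spring return, light. Not to be pressed.
- stop_top (a point): Top of the domed, mushroom-shaped stop button, 44 mm across, the tallest control: 88 mm above the bench.
- tape_measure: yellow tape measure, 66x84x36 mm; loose bystander, origin at the centre of its underside
- screw_jar: glass jar of screws, 66 mm wide, 86 mm high; loose bystander, origin at the centre of its underside
- wood_strip: light wooden offcut, 35x160x22 mm; loose bystander, origin at the centre of its underside
- wax_tin: flat round green tin, 86 mm wide, 43 mm high; loose bystander, origin at the centre of its underside
- carpenter_pencil: flat red carpenter pencil, 14x186x8 mm; loose bystander, origin at the centre of its underside
- pliers: pliers with red grips, 60x176x12 mm; loose bystander, origin at the centre of its underside
- paint_brush: flat paint brush with red handle, 50x201x16 mm; loose bystander, origin at the centre of its underside
Mind the look-alikes: they are no part of the job. What is shaped like the switch_box but green is not meant.

How it is judged (in metres and radians):
On the way, in this order (a step that is already met when the one before it is completed fails the run):
1. the square breaker plunger is pushed home (value of joint breaker above 0.008 m), for 0.2 s.
2. the rocker is switched on (value of joint rocker above 0.42 rad), for 0.2 s.
3. the round run button is pressed down by the fingers (value of joint run_button above 0.0075 m and contact force between the fingers and run_button above 2 N), for 0.2 s.
At the end, for the whole second after the job is handed in: The breaker plunger is at least 8 of its 10 mm in, the rocker at least 0.42 of its 0.5 rad on, and the fingers hold the run button at least 7.5 of its 10 mm down with more than 2 N; the stop button is not pressed (all of step 3 and value of joint breaker above 0.008 m and value of joint rocker above 0.42 rad and value of joint stop_button below 0.002 m); the arm keeps its last pose, push and grip.
It fails at once if the rocker is switched on before the breaker is reset (value of joint rocker above 0.25 rad and value of joint breaker below 0.007 m).
It fails at once if the run button is pressed before the breaker is reset and the rocker is on (value of joint run_button above 0.004 m and (value of joint rocker below 0.38 rad or value of joint breaker below 0.007 m)).
It fails at once if the domed stop button is pressed (value of joint stop_button above 0.003 m).
It fails at once if a loose thing on the bench is lifted, carried or pushed more than 30 mm (distance of any of tape_measure, screw_jar, wood_strip, wax_tin, carpenter_pencil, pliers, paint_brush from where it was at the start of the episode above 0.03 m).
It also fails if it takes over 45 s, if anything falls off the work surface, if the arm or the gripper's body presses on something with over 40 N, if the wrist force passes 120 N, or if a joint passes its speed limit or range.

ROBOT

A 6-joint arm with a two-finger parallel gripper is mounted at the origin on a cart in front of the work surface, level with it; the furniture and walls round the work are solid. World frame = base frame: x ahead of the robot, y to its left, z up, the work surface at z = 0. Lengths are in m, angles in degrees, forces in N, time in s.
With the tool pointing down it reaches from about 0.35 to 0.875 m from the base axis. Payload 4.2 kg.
Tool frame: the origin (TCP) lies midway between the tips of the shut fingers; the grasp point (between the pads) lies 19 mm behind it; z points along the fingers, y is the line along which they close (so a half turn about z gives the same grasp; the last joint's range is limited). The gripper opens to 87 mm and grips with 3 to 60 N. Pads are 19 mm wide; open, the fingers measure 117 mm over their backs; the gripper's body (75 mm by 190 mm) begins 51 mm behind the grasp point.
Start: joints at [14.817, 22.042, 0.453, 0, -68.411, -14.817], TCP at [0.625, 0, 0.223] pointing down, gripper open.
Joint ranges: [-179.83, 179.83], [-69.29, 118.12], [-61.27, 80.66], [-181.25, 117.63], [-171.15, -9.14], [-177.46, 177.46]. Speed limits (degrees/s): [159.86, 159.86, 180, 180, 180, 180].

INTERFACE

Orientations are given as a 3x3 rotation matrix whose columns are the frame's x, y, z axes.
In Python, from station import sense, capture, camera_params, finish_job gives the robot as it stands.
- The arm moves only by the tool drive_tool, never from a script. Its argument "rows" is a list of rows, each an object of numbers: "tx", "ty", "tz": the shift along the tool's x, y, z in cm; "ax", "ay", "az": the turn, a rotation vector about the tool's x, y, z in rad; "claw": the finger opening in cm, from 0 to 8.7. In form: [{"tx": .., "ty": .., "tz": .., "ax": .., "ay": .., "az": .., "claw": ..}, ...]. A call has 1 to 10 rows; each row shifts and turns the commanded pose from where the row before left it, along the tool's axes as they then stand; what a row does not reach is not made up. A row lasts 1/12 s, in which the tool goes at most 41.7 mm and 7.16 degrees, less where a joint would pass 70% of its speed; a pose out of reach is approached as far as the arm can. A call with a gripper value outside its range is refused whole. The fingers move at their own pace and stop on an object; the grip force is fixed at half the most. Time passes only in rows, so rows that do not move let the fingers close. It gives the time, the measured TCP pose, the force, the opening and the grip force at its end, in the units of the state.
- sense(): the state, without advancing time (a new reading comes with each control period).
- capture(name): name is "scene" or "side" or "wrist"; returns (picture, depth): 400x640x3 uint8, red, green, blue; 400x640 float32, m along the optical axis (not along the pixel's ray), 0 where there is no reading.
- camera_params(name): a dict with "intrinsics" (3x3 intrinsics, pixels), "R" (3x3) and "t" (3): a world point X has camera coordinates R X + t; the wrist camera has in their place "tool_from_camera" (4x4, takes a point from camera to tool coordinates, whose origin is the TCP and whose axes are the flange's). Camera axes: x right, y down, z forward; pixel columns grow to the right and rows downward; lengths in m; the calibration is good to about 2 mm. A picture is of the moment at which its call begins: read the wrist's pose just before it. camera_params takes no time and is no camera call.
- finish_job(): hands the job in; it is judged then, once.
The state is a dict: "time_s": time; "joints": joint angles; "joint_velocities": joint speeds; "effort": joint torques, N m; "tcp_pos": TCP position; "ee_rot": TCP orientation; "wrist_force": force on the tool from outside, world axes, zero at the start; "moment": the same for the moment, N m; "gripper_width": opening from 0.0 (shut) to 1.0 (fully open); "gripper_force": force on a finger pad.
Only numpy, scipy, OpenCV 4.12 (cv2) and the standard library are available. Lean on these libraries where they do the work, as an engineer would, in place of code of your own. Each camera call takes 0.05 s, during which the arm holds its last target. There are 200 camera calls.

## Working session

There is one attempt and no reset: what is moved stays moved. The work goes in short steps, Python scripts to look and compute and a tool call to move; the robot and the scene stay as the last step left them, time stands still between calls to the robot, and variables do not carry over. Pictures are saved under pics/ and viewed, at most 10 in all, crops included, and the job is handed in when it is done.

Besides the shell and the picture viewer there is one more tool, called as name(argument=value, ...) on one line, values as JSON. drive_tool: Moves the arm, as the interface text tells. Its arguments: {"type":"object","properties":{"rows":{"type":"array"}},"required":["rows"]}

```bash
mkdir -p pics; cat > h.py <<'E'
import numpy as np,cv2
from station import sense,capture,camera_params,finish_job
def world(name,d,u,v,s=None):
    p=camera_params(name);K=np.array(p["intrinsics"]);z=d[int(v),int(u)]
    c=np.linalg.inv(K)@[u,v,1]*z
    if name!="wrist": return np.array(p["R"]).T@(c-np.array(p["t"]))
    T=np.array(p["tool_from_camera"]);t=T[:3,:3]@c+T[:3,3]
    return np.array(s["ee_rot"])@t+np.array(s["tcp_pos"])
E
python3 - <<'E'
from h import *
s=sense();print(s)
for n in("scene","side","wrist"):
    im,d=capture(n);cv2.imwrite(f"pics/{n}0.png",im[:,:,::-1]);np.save(f"{n}0.npy",d)
a=cv2.imread("pics/scene0.png")
cv2.imwrite("pics/a.png",cv2.resize(a,(800,500)))
E
```

```text
{'time_s': 0.0, 'joints': array([ 1.48177244e+01,  2.20892650e+01,  3.79986045e-01, -2.92199405e-02,
       -6.84109040e+01, -1.48170472e+01]), 'joint_velocities': array([-0.07904492,  0.02718457,  0.05531351,  0.02916744, -0.11258558,
        0.0652739 ]), 'effort': array([ 5.69075401e-04, -3.90661991e+01,  1.87403029e+01,  4.22001421e+00,
        1.09914420e-02, -1.81494070e-04]), 'tcp_pos': array([6.24397276e-01, 3.28149179e-05, 2.21476178e-01]), 'ee_rot': array([[-1.76241361e-04, -9.99997675e-01, -2.14906363e-03],
       [-9.99999981e-01,  1.76409392e-04, -7.79988335e-05],
       [ 7.83777671e-05,  2.14904985e-03, -9.99997688e-01]]), 'wrist_force': array([-0.44644065, -0.35047714,  0.25299355]), 'moment': array([ 0.01630704, -0.01683043,  0.04541584]), 'gripper_force': 0.0, 'gripper_width': 1.0011652031036602}
```

View pics/scene0.png

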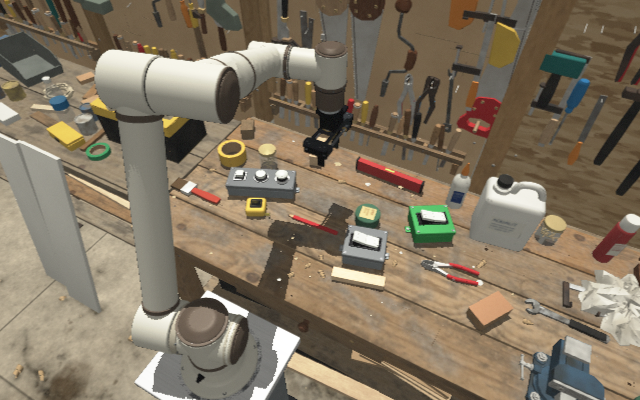

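View pics/side0.png

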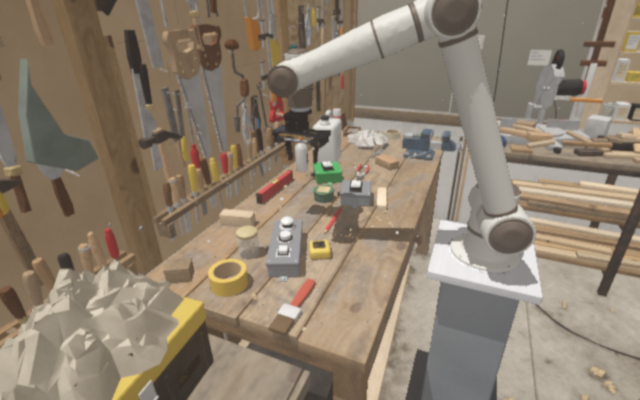

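The control station is at scene (262,183), with controls at about (240,175), (261,176) and (282,178). The grey switch box is at (366,245), and the green look-alike at (432,222) is not wanted. Next, an enlarged crop to tell the controls apart.

```bash
python3 - <<'E'
from h import *
a=cv2.imread("pics/scene0.png")
f=lambda x0,y0,w,h,k:cv2.resize(a[y0:y0+h,x0:x0+w],None,fx=k,fy=k,interpolation=cv2.INTER_CUBIC)
p=f(220,155,90,50,8);q=f(335,220,60,50,5)
b=cv2.imread("pics/side0.png")[205:285,250:320]
b=cv2.resize(b,None,fx=2.5,fy=2.5) if 0 else cv2.resize(b,(219,250))
o=np.zeros((600,720,3),np.uint8)
o[:400]=p; r=cv2.resize(q,(240,200)); o[400:,:240]=r; o[400:,260:260+175]=cv2.resize(b,(175,200))
cv2.imwrite("pics/crop.png",o)
E
```

```text
(no output)
```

View pics/crop.png

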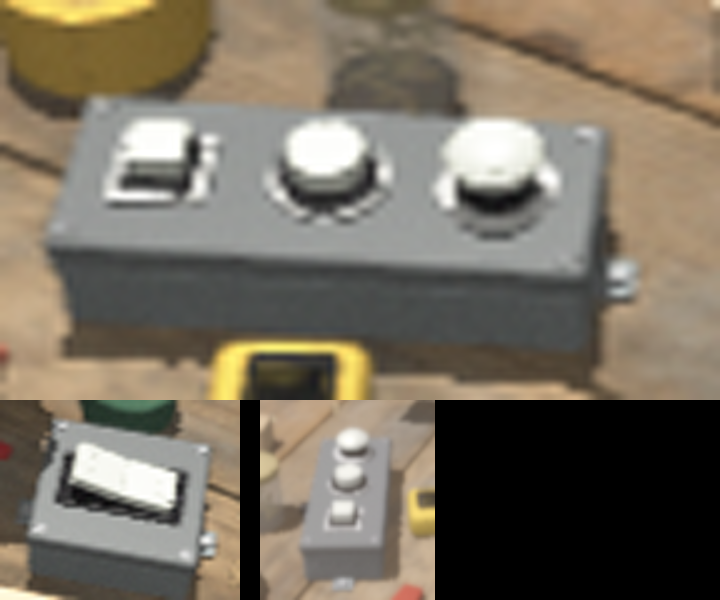

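```bash
python3 - <<'E'
from h import *
d=np.load("scene0.npy");np.set_printoptions(precision=4,suppress=True)
for n,u,v in [("brk",240.5,172),("run",260.6,173.6),("stop",281.5,173),("TFL",228.5,184),("TFR",290,187),("TBL",234,169),("TBR",293,173),
 ("rk_left",335+95/4,220+65/4),("rk_mid",335+125/4,220+77/4),("rk_right",335+165/4,220+90/4),("bFL",335+40/4,220+135/4),("bFR",335+185/4,220+155/4),("bBL",335+65/4,220+28/4),("bBR",335+200/4,220+52/4),
 ("jar",267,150),("tape",257,205),("tin",367,212),("strip",358,275),("pencil",315,224)]:
    print(n,world("scene",d,u,v))
E
```

```text
brk [0.5464 0.305  0.0773]
run [0.5748 0.2397 0.0749]
stop [0.6026 0.17   0.0858]
TFL [0.4918 0.3205 0.0591]
TFR [0.5846 0.1269 0.0529]
TBL [0.5694 0.3544 0.05  ]
TBR [0.6511 0.1536 0.0512]
rk_left [ 0.4816 -0.1794  0.0808]
rk_mid [ 0.4891 -0.2022  0.0708]
rk_right [ 0.4943 -0.2336  0.0677]
bFL [ 0.4206 -0.1631  0.0544]
bFR [ 0.4551 -0.2675  0.0545]
bBL [ 0.5202 -0.1378  0.0581]
bBR [ 0.548  -0.2423  0.0584]
jar [0.6838 0.2819 0.0825]
tape [0.4713 0.1913 0.0378]
tin [ 0.6147 -0.1535  0.0417]
strip [ 0.389 -0.223  0.024]
pencil [ 0.511  -0.0112  0.0088]
```

View pics/wrist0.png

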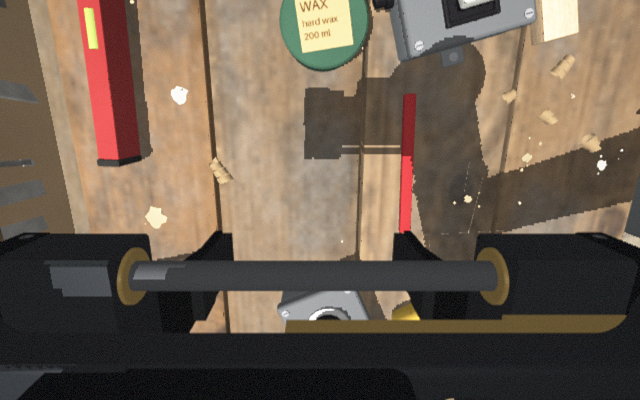

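```bash
cat > cl.py <<'E'
from h import *
def cloud(n,d,s=None):
    p=camera_params(n);v,u=np.mgrid[:400,:640];K=np.array(p["intrinsics"])
    C=np.stack([(u-K[0,2])/K[0,0]*d,(v-K[1,2])/K[1,1]*d,d],-1).reshape(-1,3)
    C=C[d.ravel()>0]
    if n!="wrist": return (C-np.array(p["t"]))@np.array(p["R"])
    T=np.array(p["tool_from_camera"]);return (C@T[:3,:3].T+T[:3,3])@np.array(s["ee_rot"]).T+np.array(s["tcp_pos"])
E
python3 - <<'E'
from cl import *
np.set_printoptions(precision=4,suppress=True)
for n in("scene","side"):
    P=cloud(n,np.load(n+"0.npy"))
    for nm,c,z0,z1,r in [("brk",(.546,.305),.072,.082,.028),("run",(.575,.24),.072,.082,.028),("stop",(.603,.17),.08,.094,.03),("rk",(.486,-.2),.066,.095,.05),("top",(.575,.24),.05,.06,.14),("box",(.486,-.2),.05,.06,.09)]:
        m=(np.hypot(*(P[:,:2]-c).T)<r)&(P[:,2]>z0)&(P[:,2]<z1);Q=P[m]
        if len(Q): 
            R=cv2.minAreaRect(Q[:,:2].astype(np.float32));print(n,nm,len(Q),Q.mean(0),Q.min(0),Q.max(0),np.array(R[0]),np.array(R[1]),R[2])
E
```

```text
scene brk 35 [0.5457 0.3075 0.0755] [0.5337 0.2935 0.0722] [0.5611 0.3246 0.0803] [0.5462 0.3076] [0.0287 0.0216] 34.396053314208984
scene run 60 [0.5731 0.2376 0.077 ] [0.5567 0.2223 0.0721] [0.5904 0.2544 0.0814] [0.5742 0.2385] [0.0311 0.0322] 65.77963256835938
scene stop 78 [0.5998 0.1685 0.085 ] [0.5819 0.1482 0.08  ] [0.621  0.1896 0.091 ] [0.6002 0.1697] [0.0366 0.04  ] 14.845064163208008
scene rk 246 [ 0.4859 -0.1976  0.0741] [ 0.4627 -0.2403  0.066 ] [ 0.5114 -0.1605  0.0879] [ 0.4882 -0.201 ] [0.0381 0.0779] 15.583744049072266
scene top 1013 [0.5705 0.2384 0.0551] [0.4833 0.1117 0.05  ] [0.6937 0.3629 0.06  ] [0.6041 0.2516] [0.1639 0.239 ] 23.776100158691406
scene box 990 [ 0.4824 -0.2037  0.0552] [ 0.4164 -0.2774  0.0503] [ 0.5605 -0.1235  0.06  ] [ 0.4885 -0.2008] [0.1228 0.1294] 15.492902755737305
side brk 40 [0.5464 0.3119 0.0755] [0.5319 0.2986 0.0734] [0.5604 0.3246 0.0773] [0.5463 0.312 ] [0.0205 0.0233] 28.109607696533203
side run 63 [0.5749 0.2446 0.0759] [0.5598 0.2253 0.0727] [0.5931 0.26   0.0789] [0.5759 0.2434] [0.0315 0.0302] 43.310482025146484
side stop 62 [0.6028 0.1784 0.0846] [0.5864 0.161  0.0804] [0.625  0.1934 0.0898] [0.6057 0.1778] [0.0373 0.032 ] 10.473462104797363
side rk 63 [ 0.4851 -0.1801  0.0741] [ 0.4651 -0.2332  0.0661] [ 0.5135 -0.1565  0.0843] [ 0.4883 -0.1941] [0.0335 0.0748] 15.013070106506348
side top 1077 [0.5706 0.2652 0.0548] [0.4869 0.1163 0.0501] [0.69   0.3699 0.0599] [0.6161 0.2589] [0.1816 0.2439] 23.4486083984375
side box 355 [ 0.4854 -0.1856  0.0544] [ 0.419  -0.2748  0.0502] [ 0.5617 -0.1205  0.0598] [ 0.4905 -0.1979] [0.1193 0.1358] 15.026369094848633
```

drive_tool(rows=[{"tx": -3.1, "ty": 0.78, "tz": 0.7, "claw": 0}, {"tx": -3.1, "ty": 0.78, "tz": 0.7, "claw": 0}, {"tx": -3.1, "ty": 0.78, "tz": 0.7, "claw": 0}, {"tx": -3.1, "ty": 0.78, "tz": 0.7, "claw": 0}, {"tx": -3.1, "ty": 0.78, "tz": 0.7, "claw": 0}, {"tx": -3.1, "ty": 0.78, "tz": 0.7, "claw": 0}, {"tx": -3.1, "ty": 0.78, "tz": 0.7, "claw": 0}, {"tx": -3.1, "ty": 0.78, "tz": 0.7, "claw": 0}, {"tx": -3.1, "ty": 0.78, "tz": 0.7, "claw": 0}, {"tx": -3.1, "ty": 0.78, "tz": 0.7, "claw": 0}])

```text
invalid input at $.rows[0]: expected keys tx, ty, tz, ax, ay, az, claw
```

drive_tool(rows=[{"tz": 1.5, "claw": 0}, {"tz": 1.5, "claw": 0}, {"tz": 1, "claw": 0}, {"claw": 0}])

```text
invalid input at $.rows[0]: expected keys tx, ty, tz, ax, ay, az, claw
```

drive_tool(rows=[{"tx": -3.1, "ty": 0.78, "tz": 0.7, "ax": 0, "ay": 0, "az": 0, "claw": 0}, {"tx": -3.1, "ty": 0.78, "tz": 0.7, "ax": 0, "ay": 0, "az": 0, "claw": 0}, {"tx": -3.1, "ty": 0.78, "tz": 0.7, "ax": 0, "ay": 0, "az": 0, "claw": 0}, {"tx": -3.1, "ty": 0.78, "tz": 0.7, "ax": 0, "ay": 0, "az": 0, "claw": 0}, {"tx": -3.1, "ty": 0.78, "tz": 0.7, "ax": 0, "ay": 0, "az": 0, "claw": 0}, {"tx": -3.1, "ty": 0.78, "tz": 0.7, "ax": 0, "ay": 0, "az": 0, "claw": 0}, {"tx": -3.1, "ty": 0.78, "tz": 0.7, "ax": 0, "ay": 0, "az": 0, "claw": 0}, {"tx": -3.1, "ty": 0.78, "tz": 0.7, "ax": 0, "ay": 0, "az": 0, "claw": 0}, {"tx": -3.1, "ty": 0.78, "tz": 0.7, "ax": 0, "ay": 0, "az": 0, "claw": 0}, {"tx": -3.1, "ty": 0.78, "tz": 0.7, "ax": 0, "ay": 0, "az": 0, "claw": 0}])

```text
time_s: 0.98
tcp_pos: [0.5462, 0.3114, 0.1519]
ee_rot: [[0.0, -1.0, -0.001], [-1.0, -0.0, -0.0], [0.0, 0.001, -1.0]]
wrist_force: [0.2, -0.4, -0.8]
gripper_width: 0.326
gripper_force: 0.0
```

drive_tool(rows=[{"tx": 0, "ty": 0, "tz": 1.5, "ax": 0, "ay": 0, "az": 0, "claw": 0}, {"tx": 0, "ty": 0, "tz": 1.5, "ax": 0, "ay": 0, "az": 0, "claw": 0}, {"tx": 0, "ty": 0, "tz": 1, "ax": 0, "ay": 0, "az": 0, "claw": 0}, {"tx": 0, "ty": 0, "tz": 0, "ax": 0, "ay": 0, "az": 0, "claw": 0}, {"tx": 0, "ty": 0, "tz": 0, "ax": 0, "ay": 0, "az": 0, "claw": 0}])

```text
time_s: 1.4
tcp_pos: [0.547, 0.3095, 0.1121]
ee_rot: [[-0.0, -1.0, -0.001], [-1.0, 0.0, -0.001], [0.001, 0.001, -1.0]]
wrist_force: [-0.3, -0.5, -0.0]
gripper_width: 0.023
gripper_force: 0.0
```

```bash
python3 - <<'E'
from h import *
s=sense();print(s["time_s"],s["tcp_pos"],s["gripper_width"],s["wrist_force"])
a=[cv2.resize(capture(n)[0][y:y+120,x:x+160,::-1],(400,300)) if n!="wrist" else cv2.resize(capture(n)[0][:,:,::-1],(400,300)) for n,x,y in(("scene",180,110),("side",220,180),("wrist",0,0))]
cv2.imwrite("pics/c1.png",np.hstack(a[:2]) if 0 else np.vstack([np.hstack(a[:2]),np.hstack([a[2],a[2]*0])]))
E
```

```text
1.4 [0.54695802 0.30951698 0.11208791] 0.02260180153610863 [-0.27313483 -0.54509428 -0.00538655]
```

View pics/c1.png

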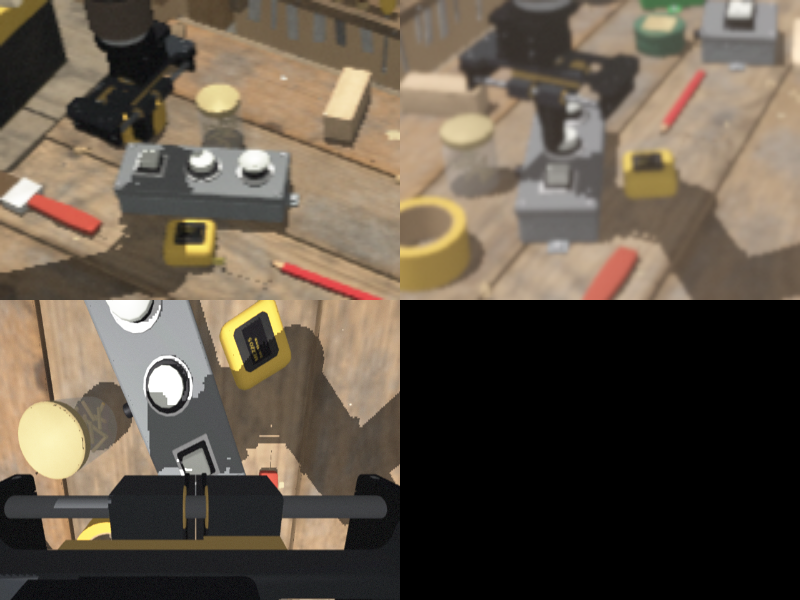

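The shut fingers are over the square plunger: in the wrist view (lower-left panel) it is at about (197,460), in line with the fingertips. Pushing down.

drive_tool(rows=[{"tx": 0, "ty": 0, "tz": 1.5, "ax": 0, "ay": 0, "az": 0, "claw": 0}, {"tx": 0, "ty": 0, "tz": 1.5, "ax": 0, "ay": 0, "az": 0, "claw": 0}, {"tx": 0, "ty": 0, "tz": 0.5, "ax": 0, "ay": 0, "az": 0, "claw": 0}, {"tx": 0, "ty": 0, "tz": 0.5, "ax": 0, "ay": 0, "az": 0, "claw": 0}, {"tx": 0, "ty": 0, "tz": 0.3, "ax": 0, "ay": 0, "az": 0, "claw": 0}, {"tx": 0, "ty": 0, "tz": 0.2, "ax": 0, "ay": 0, "az": 0, "claw": 0}, {"tx": 0, "ty": 0, "tz": 0, "ax": 0, "ay": 0, "az": 0, "claw": 0}, {"tx": 0, "ty": 0, "tz": 0, "ax": 0, "ay": 0, "az": 0, "claw": 0}])

```text
time_s: 2.22
tcp_pos: [0.5478, 0.3107, 0.068]
ee_rot: [[0.0, -1.0, 0.002], [-1.0, -0.0, 0.002], [-0.002, -0.002, -1.0]]
wrist_force: [0.2, -0.1, 0.1]
gripper_width: 0.001
gripper_force: 0.0
```

drive_tool(rows=[{"tx": 0, "ty": 0, "tz": 0.15, "ax": 0, "ay": 0, "az": 0, "claw": 0}, {"tx": 0, "ty": 0, "tz": 0.1, "ax": 0, "ay": 0, "az": 0, "claw": 0}, {"tx": 0, "ty": 0, "tz": 0, "ax": 0, "ay": 0, "az": 0, "claw": 0}, {"tx": 0, "ty": 0, "tz": 0, "ax": 0, "ay": 0, "az": 0, "claw": 0}])

```text
time_s: 2.55
tcp_pos: [0.5479, 0.3108, 0.0673]
ee_rot: [[0.001, -1.0, 0.003], [-1.0, -0.001, 0.002], [-0.002, -0.003, -1.0]]
wrist_force: [-3.3, -1.0, 8.8]
gripper_width: 0.006
gripper_force: 4.5
```

drive_tool(rows=[{"tx": 0, "ty": 0, "tz": -1, "ax": 0, "ay": 0, "az": 0, "claw": 0}, {"tx": 0, "ty": 0, "tz": -3, "ax": 0, "ay": 0, "az": 0, "claw": 0}, {"tx": 0, "ty": 0, "tz": -3, "ax": 0, "ay": 0, "az": 0, "claw": 0}, {"tx": 3, "ty": 0.4, "tz": -1, "ax": 0, "ay": 0, "az": 0, "claw": 0}, {"tx": 3.5, "ty": 0.5, "tz": 0, "ax": 0, "ay": 0, "az": 0, "claw": 0}, {"tx": 3.5, "ty": 0.5, "tz": 0, "ax": 0, "ay": 0, "az": 0, "claw": 0}, {"tx": 3.5, "ty": 0.5, "tz": 0, "ax": 0, "ay": 0, "az": 0, "claw": 0}, {"tx": 3.5, "ty": 0.5, "tz": 0, "ax": 0, "ay": 0, "az": 0, "claw": 0}, {"tx": 3.5, "ty": 0.5, "tz": 0, "ax": 0, "ay": 0, "az": 0, "claw": 0}, {"tx": 3.5, "ty": 0.5, "tz": 0, "ax": 0, "ay": 0, "az": 0, "claw": 0}])

```text
time_s: 3.38
tcp_pos: [0.513, 0.0688, 0.1457]
ee_rot: [[0.001, -1.0, 0.002], [-1.0, -0.001, 0.001], [-0.001, -0.002, -1.0]]
wrist_force: [0.3, 0.1, -0.9]
gripper_width: 0.007
gripper_force: 0.0
```

drive_tool(rows=[{"tx": 3.5, "ty": 0.5, "tz": 0, "ax": 0, "ay": 0, "az": 0, "claw": 0}, {"tx": 3.5, "ty": 0.5, "tz": 0, "ax": 0, "ay": 0, "az": 0, "claw": 0}, {"tx": 3.5, "ty": 0.5, "tz": 0, "ax": 0, "ay": 0, "az": 0, "claw": 0}, {"tx": 3.5, "ty": 0.5, "tz": 0, "ax": 0, "ay": 0, "az": 0, "claw": 0}, {"tx": 3.5, "ty": 0.5, "tz": 0, "ax": 0, "ay": 0, "az": 0, "claw": 0}, {"tx": 3.5, "ty": 0.5, "tz": 0, "ax": 0, "ay": 0, "az": 0, "claw": 0}, {"tx": 2.5, "ty": 0.4, "tz": 1, "ax": 0, "ay": 0, "az": 0, "claw": 0}, {"tx": 0, "ty": 0, "tz": 1, "ax": 0, "ay": 0, "az": 0, "claw": 0}, {"tx": 0, "ty": 0, "tz": 0, "ax": 0, "ay": 0, "az": 0, "claw": 0}])

```text
time_s: 4.13
tcp_pos: [0.4777, -0.1659, 0.1235]
ee_rot: [[-0.003, -1.0, -0.003], [-1.0, 0.003, 0.001], [-0.001, 0.003, -1.0]]
wrist_force: [0.2, 0.6, -0.6]
gripper_width: 0.001
gripper_force: 0.0
```

```bash
python3 - <<'E'
from cl import *
np.set_printoptions(precision=4,suppress=True)
s=sense();print(s["time_s"],s["tcp_pos"])
r={n:capture(n) for n in("scene","side","wrist")}
for n in("scene","side"):
    P=cloud(n,r[n][1])
    for nm,c,h in(("brk",(.5465,.31),.007),("run",(.575,.241),.01)):
        Q=P[(np.hypot(*(P[:,:2]-c).T)<h)&(P[:,2]>.04)&(P[:,2]<.1)];print(n,nm,len(Q),np.median(Q,0))
f=lambda n,x,y,w,h:cv2.resize(r[n][0][y:y+h,x:x+w,::-1],(400,300))
cv2.imwrite("pics/c2.png",np.vstack([np.hstack([f("scene",300,180,130,97),f("side",310,150,100,75)]),np.hstack([f("wrist",0,0,640,400),f("scene",215,150,90,67)])]))
E
```

```text
4.1333 [ 0.4777 -0.1659  0.1235]
scene brk 9 [0.5477 0.3095 0.0684]
scene run 21 [0.5755 0.2404 0.0771]
side brk 12 [0.5473 0.3092 0.0662]
side run 20 [0.5746 0.242  0.0762]
```

View pics/c2.png

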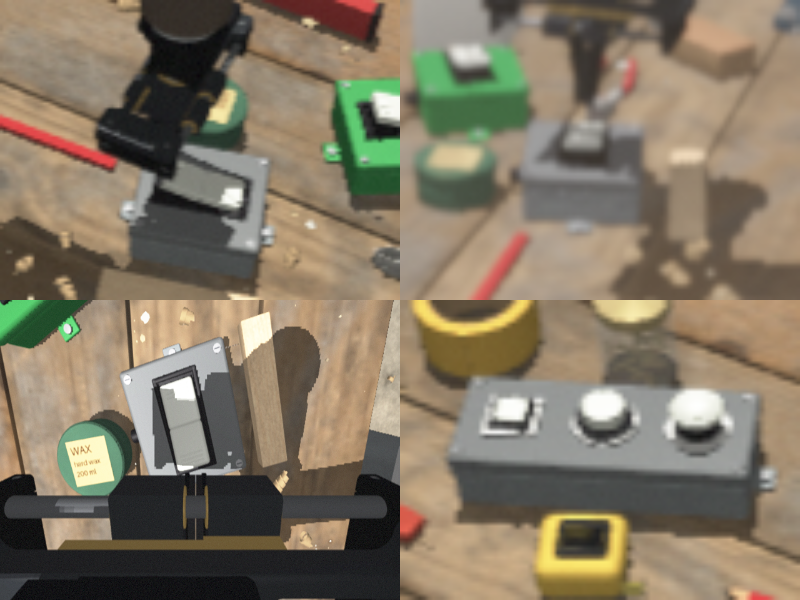

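Breaker is home: its top measures 0.067 m, against 0.077 m for run. In the wrist view the rocker's raised end (195,468) lies under the fingers. Shifting by 6 mm and pushing.

drive_tool(rows=[{"tx": 0.6, "ty": -0.3, "tz": 1.0, "ax": 0, "ay": 0, "az": 0, "claw": 0}, {"tx": 0, "ty": 0, "tz": 1.5, "ax": 0, "ay": 0, "az": 0, "claw": 0}, {"tx": 0, "ty": 0, "tz": 1.0, "ax": 0, "ay": 0, "az": 0, "claw": 0}, {"tx": 0, "ty": 0, "tz": 0.7, "ax": 0, "ay": 0, "az": 0, "claw": 0}, {"tx": 0, "ty": 0, "tz": 0.5, "ax": 0, "ay": 0, "az": 0, "claw": 0}, {"tx": 0, "ty": 0, "tz": 0.4, "ax": 0, "ay": 0, "az": 0, "claw": 0}, {"tx": 0, "ty": 0, "tz": 0.4, "ax": 0, "ay": 0, "az": 0, "claw": 0}, {"tx": 0, "ty": 0, "tz": 0, "ax": 0, "ay": 0, "az": 0, "claw": 0}, {"tx": 0, "ty": 0, "tz": 0, "ax": 0, "ay": 0, "az": 0, "claw": 0}])

```text
time_s: 5.03
tcp_pos: [0.4823, -0.171, 0.0701]
ee_rot: [[0.001, -1.0, 0.001], [-1.0, -0.001, -0.0], [0.0, -0.001, -1.0]]
wrist_force: [-0.6, -0.3, 0.4]
gripper_width: 0.004
gripper_force: 0.1
```

drive_tool(rows=[{"tx": 0, "ty": 0, "tz": 0.2, "ax": 0, "ay": 0, "az": 0, "claw": 0}, {"tx": 0, "ty": 0, "tz": 0.1, "ax": 0, "ay": 0, "az": 0, "claw": 0}, {"tx": 0, "ty": 0, "tz": 0.1, "ax": 0, "ay": 0, "az": 0, "claw": 0}, {"tx": 0, "ty": 0, "tz": 0, "ax": 0, "ay": 0, "az": 0, "claw": 0}, {"tx": 0, "ty": 0, "tz": 0, "ax": 0, "ay": 0, "az": 0, "claw": 0}])

```text
time_s: 5.45
tcp_pos: [0.4824, -0.1711, 0.0681]
ee_rot: [[0.001, -1.0, 0.001], [-1.0, -0.001, -0.001], [0.001, -0.001, -1.0]]
wrist_force: [-4.2, 5.0, 14.8]
gripper_width: 0.003
gripper_force: 7.3
```

drive_tool(rows=[{"tx": 0, "ty": 0, "tz": -1, "ax": 0, "ay": 0, "az": 0, "claw": 0}, {"tx": 0, "ty": 0, "tz": -3, "ax": 0, "ay": 0, "az": 0, "claw": 0}, {"tx": 0, "ty": 0, "tz": -3, "ax": 0, "ay": 0, "az": 0, "claw": 0}, {"tx": -3.4, "ty": -0.8, "tz": -1, "ax": 0, "ay": 0, "az": 0, "claw": 0}, {"tx": -3.4, "ty": -0.8, "tz": 0, "ax": 0, "ay": 0, "az": 0, "claw": 0}, {"tx": -3.4, "ty": -0.8, "tz": 0, "ax": 0, "ay": 0, "az": 0, "claw": 0}, {"tx": -3.4, "ty": -0.8, "tz": 0, "ax": 0, "ay": 0, "az": 0, "claw": 0}, {"tx": -3.4, "ty": -0.8, "tz": 0, "ax": 0, "ay": 0, "az": 0, "claw": 0}, {"tx": -3.4, "ty": -0.8, "tz": 0, "ax": 0, "ay": 0, "az": 0, "claw": 0}, {"tx": -3.4, "ty": -0.8, "tz": 0, "ax": 0, "ay": 0, "az": 0, "claw": 0}])

```text
time_s: 6.28
tcp_pos: [0.5383, 0.0684, 0.1463]
ee_rot: [[-0.0, -1.0, 0.001], [-1.0, 0.0, -0.0], [0.0, -0.001, -1.0]]
wrist_force: [1.6, 0.7, -0.5]
gripper_width: 0.005
gripper_force: 0.0
```

drive_tool(rows=[{"tx": -3.4, "ty": -0.8, "tz": 0, "ax": 0, "ay": 0, "az": 0, "claw": 0}, {"tx": -3.4, "ty": -0.8, "tz": 0, "ax": 0, "ay": 0, "az": 0, "claw": 0}, {"tx": -3.4, "ty": -0.8, "tz": 0, "ax": 0, "ay": 0, "az": 0, "claw": 0}, {"tx": -3.4, "ty": -0.8, "tz": 0, "ax": 0, "ay": 0, "az": 0, "claw": 0}, {"tx": -0.4, "ty": 0.3, "tz": 0, "ax": 0, "ay": 0, "az": 0, "claw": 0}, {"tx": 0, "ty": 0, "tz": 1, "ax": 0, "ay": 0, "az": 0, "claw": 0}, {"tx": 0, "ty": 0, "tz": 1, "ax": 0, "ay": 0, "az": 0, "claw": 0}, {"tx": 0, "ty": 0, "tz": 0, "ax": 0, "ay": 0, "az": 0, "claw": 0}])

```text
time_s: 6.95
tcp_pos: [0.5649, 0.2049, 0.1229]
ee_rot: [[-0.002, -1.0, -0.006], [-1.0, 0.002, -0.003], [0.003, 0.006, -1.0]]
wrist_force: [-0.6, -1.4, -0.1]
gripper_width: 0.004
gripper_force: 0.0
```

```bash
python3 - <<'E'
from cl import *
np.set_printoptions(precision=4,suppress=True)
s=sense();print(s["time_s"],s["tcp_pos"])
r={n:capture(n) for n in("scene","side","wrist")}
for n in("scene","side"):
    P=cloud(n,r[n][1])
    for nm,c,h in(("brk",(.5465,.31),.007),("rkL",(.481,-.172),.007),("rkR",(.4958,-.226),.007)):
        Q=P[(np.hypot(*(P[:,:2]-c).T)<h)&(P[:,2]>.04)&(P[:,2]<.1)];print(n,nm,len(Q),np.median(Q,0))
f=lambda n,x,y,w,h:cv2.resize(r[n][0][y:y+h,x:x+w,::-1],(400,300))
cv2.imwrite("pics/c3.png",np.vstack([np.hstack([f("scene",310,200,100,75),f("side",230,190,110,82)]),np.hstack([f("wrist",0,0,640,400),f("scene",215,130,110,82)])]))
E
```

```text
6.95 [0.5649 0.2049 0.1229]
scene brk 9 [0.546  0.309  0.0682]
scene rkL 13 [ 0.4807 -0.1725  0.0682]
scene rkR 18 [ 0.4946 -0.2267  0.081 ]
side brk 9 [0.5476 0.3108 0.0667]
side rkL 8 [ 0.483  -0.1719  0.0663]
side rkR 6 [ 0.4978 -0.2268  0.0834]
```

View pics/c3.png

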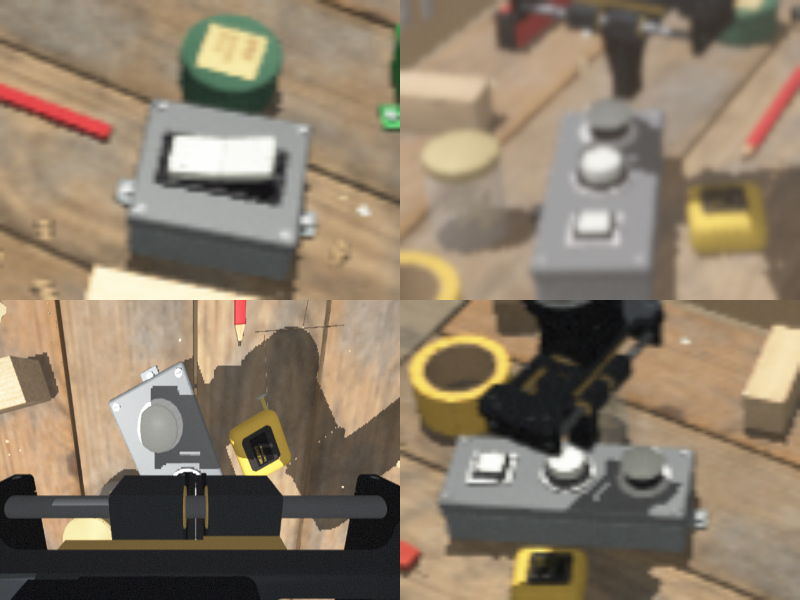

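The rocker is on: its left end is at 0.067 m and its right end at 0.082 m. The fingers are still 36 mm short of the run button in y, so I'll correct before pressing.

drive_tool(rows=[{"tx": -1.8, "ty": -0.5, "tz": 0, "ax": 0, "ay": 0, "az": 0, "claw": 0}, {"tx": -1.8, "ty": -0.5, "tz": 0, "ax": 0, "ay": 0, "az": 0, "claw": 0}, {"tx": 0, "ty": 0, "tz": 1.5, "ax": 0, "ay": 0, "az": 0, "claw": 0}, {"tx": 0, "ty": 0, "tz": 1, "ax": 0, "ay": 0, "az": 0, "claw": 0}, {"tx": 0, "ty": 0, "tz": 0, "ax": 0, "ay": 0, "az": 0, "claw": 0}, {"tx": 0, "ty": 0, "tz": 0, "ax": 0, "ay": 0, "az": 0, "claw": 0}])

```text
time_s: 7.6
tcp_pos: [0.5766, 0.2418, 0.1005]
ee_rot: [[-0.001, -1.0, -0.002], [-1.0, 0.001, -0.001], [0.001, 0.002, -1.0]]
wrist_force: [-0.3, 0.1, 0.5]
gripper_width: 0.005
gripper_force: 0.0
```

drive_tool(rows=[{"tx": 0, "ty": 0, "tz": 1, "ax": 0, "ay": 0, "az": 0, "claw": 0}, {"tx": 0, "ty": 0, "tz": 1, "ax": 0, "ay": 0, "az": 0, "claw": 0}, {"tx": 0, "ty": 0, "tz": 0.5, "ax": 0, "ay": 0, "az": 0, "claw": 0}, {"tx": 0, "ty": 0, "tz": 0.5, "ax": 0, "ay": 0, "az": 0, "claw": 0}, {"tx": 0, "ty": 0, "tz": 0.3, "ax": 0, "ay": 0, "az": 0, "claw": 0}, {"tx": 0, "ty": 0, "tz": 0.2, "ax": 0, "ay": 0, "az": 0, "claw": 0}, {"tx": 0, "ty": 0, "tz": 0, "ax": 0, "ay": 0, "az": 0, "claw": 0}, {"tx": 0, "ty": 0, "tz": 0, "ax": 0, "ay": 0, "az": 0, "claw": 0}, {"tx": 0, "ty": 0, "tz": 0, "ax": 0, "ay": 0, "az": 0, "claw": 0}])

```text
time_s: 8.35
tcp_pos: [0.5767, 0.2426, 0.0674]
ee_rot: [[0.0, -1.0, -0.0], [-1.0, -0.0, -0.001], [0.001, 0.0, -1.0]]
wrist_force: [-2.9, -1.5, 8.2]
gripper_width: 0.005
gripper_force: 4.2
```

drive_tool(rows=[{"tx": 0, "ty": 0, "tz": 0.1, "ax": 0, "ay": 0, "az": 0, "claw": 0}, {"tx": 0, "ty": 0, "tz": 0, "ax": 0, "ay": 0, "az": 0, "claw": 0}, {"tx": 0, "ty": 0, "tz": 0, "ax": 0, "ay": 0, "az": 0, "claw": 0}, {"tx": 0, "ty": 0, "tz": 0, "ax": 0, "ay": 0, "az": 0, "claw": 0}, {"tx": 0, "ty": 0, "tz": 0, "ax": 0, "ay": 0, "az": 0, "claw": 0}])

```text
time_s: 8.77
tcp_pos: [0.5767, 0.2426, 0.0674]
ee_rot: [[0.001, -1.0, 0.0], [-1.0, -0.001, -0.001], [0.001, -0.0, -1.0]]
wrist_force: [-5.7, -1.6, 12.6]
gripper_width: 0.007
gripper_force: 6.2
```

The fingers are against the stop at 67.4 mm and holding with 12.6 N, so the button is fully down. Handing in.

```bash
python3 -c "
from station import finish_job;print(finish_job())"
```

```text
the job is handed in; nothing more can be done
None
```

The job is handed in, with no verdict returned: the breaker is home, the rocker is on, and the fingers hold the run button down at 67.4 mm with about 12.6 N.

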